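# Cover the beaker that is still open

## Task

Three plastic beakers stand in the grey carrier and one of them, it can be any, has no lid yet. Take the spare steel lid that lies on the worktop by its knob and set it down flat and centred on the open beaker, leaving the two lids that are already on where they are.

Things in the scene. Friction and masses are not known exactly. Their poses are not given: they have to be found in the camera images.
- carrier: fixed grey tray 110 x 370 mm, 8 mm thick, lying on the worktop, with a row of three identical translucent plastic beakers held in it. Origin: centre of its underside, on the worktop; x across it, y along the row, z up. The beakers' axes are at y = -130, 0 and +130 mm, x = 0; each beaker is 76 mm wide at the mouth and its rim (with eight tiny lugs that carry a lid) is 108 mm above the origin. Two beakers have a lid, the third is open (a small white stirring bar lies in it).
- spare_lid_knob (a point): the spare lid, lying on the worktop beside the carrier: flat round steel lid 84 mm across and 5 mm thick with a black upright cylindrical knob in its centre, 20 mm in diameter and 31 mm tall, so 36 mm tall in all, 90 g. The point is on the lid's axis, 20 mm above its underside (half-way up the knob); z is up. 
- lid_a_knob (a point): a lid of the same kind, already on one of the beakers (which one varies): flat round steel lid 84 mm across and 5 mm thick with a black upright cylindrical knob in its centre, 20 mm in diameter and 31 mm tall, so 36 mm tall in all, 90 g. The point is on the lid's axis, 20 mm above its underside (half-way up the knob); z is up. Not to be moved.
- lid_b_knob (a point): another lid of the same kind, already on another of the beakers (which one varies): flat round steel lid 84 mm across and 5 mm thick with a black upright cylindrical knob in its centre, 20 mm in diameter and 31 mm tall, so 36 mm tall in all, 90 g. The point is on the lid's axis, 20 mm above its underside (half-way up the knob); z is up. Not to be moved.

How it is judged:
By the outcome, as a careful person would: the job done as asked, in the order asked, and still so for the second after the job is handed in, with the robot touching nothing.
It also fails if it takes over 42 s, if anything falls off the work surface, if the arm or the gripper's body presses on something with over 40 N, if the wrist force passes 120 N, or if a joint passes its speed limit or range.

## Robot

A 7-joint arm with a two-finger parallel gripper is mounted at the origin on a cart in front of the work surface, level with it; the furniture and walls round the work are solid. World frame = base frame: x ahead of the robot, y to its left, z up, the work surface at z = 0. Lengths are in m, angles in rad, forces in N, time in s.
With the tool pointing down it reaches from about 0.425 to 1.025 m from the base axis. Payload 9.4 kg.
Tool frame: the origin (TCP) lies at the very end of the fingers, on their centre line; the grasp point (between the pads) lies 19 mm behind it; y points along the fingers, z is the direction in which the jaws open and shut, and the axes are right-handed (so a half turn about y gives the same grasp; the last joint's range is limited). The gripper opens to 93 mm and grips with 3 to 60 N. Pads are 15 mm wide; open, the fingers measure 128 mm over their backs; the gripper's body (75 mm by 188 mm) begins 65 mm behind the grasp point.
Start: joints at [-0.077, 0.599, -0.003, 1.599, 0.002, 0.943, -0.08], TCP at [0.725, -0, 0.219] pointing down, gripper open.
Joint ranges: [-2.57, 2.57], [-0.35, 1.97], [-1.29, 1.29], [0.11, 2.56], [-1.05, 4.19], [0.11, 1.86], [-2.63, 2.63]. Speed limits (rad/s): [2.22, 2.22, 3.01, 3.01, 3.14, 3.14, 3.14].

## Interface

Orientations are given as a 3x3 rotation matrix whose columns are the frame's x, y, z axes.
In Python, from plant import sensors, read_camera, manip, spotter gives the robot as it stands.
- The arm moves only by the tool play_rows, never from a script. Its argument "motion" is a list that holds one entry, the list of rows, each a list of 7 numbers: the shift along the world's x, y, z in cm, then the turn, a rotation vector about the world's x, y, z in degrees, then the closure, from -1 (fully open) to 1 (shut). In form: [[[dx, dy, dz, rx, ry, rz, gripper], ...]]. A call has exactly 8 rows; each row shifts and turns the commanded pose from where the row before left it; what a row does not reach is not made up. A row lasts 1/10 s, in which the tool goes at most 50 mm and 8.59 degrees, less where a joint would pass 70% of its speed; a pose out of reach is approached as far as the arm can. A call is refused whole if a number of a shift passes 5 or a number of a turn 8.59, either way. A call with a gripper value outside its range is refused whole. The fingers move at their own pace and stop on an object; "force" is the grip in N (left out, the last holds). Time passes only in rows, so rows that do not move let the fingers close, or fill a call up. It gives the time, the measured TCP pose, the force and the opening at its end, in the units of the state.
- sensors.get_state(): the state, without advancing time (a new reading comes with each control period).
- read_camera(name): name is "scene" or "side" or "wrist"; returns a dict with "frame" (420x560x3 uint8, blue, green, red), "fx", "fy", "cx", "cy" (pixels), "origin" and "rotation" of the camera in the world. Camera axes: x right, y down, z forward; pixel columns grow to the right and rows downward; lengths in m; the calibration is good to about 2 mm. A picture is of the moment at which its call begins. There is no depth.
- manip.close_job(): hands the job in, once; it reports no verdict.
Trained networks look in a picture, given as the dict that the camera call returned (one of the last four; its "shot" number tells which), for a name from the list of things; names that differ only in an ending like _2 or _b are one class to them, and where a whole thing is asked for, a point or a joint stands for the part that bears it (a point fixed in the world has none). Each returns a list of dicts, best first, with "confidence" (0 to 1); they miss things now and then, are a little off and sometimes report something else, mostly with a low value. They report only what shows in the picture. A call takes as long as a camera call.
- spotter.search_frame(query, picture): "rect" ([left, top, right, bottom] in pixels, round what is visible of it).
- spotter.place_of(query, picture): "point" ([column, row] in pixels: a listed point, or the origin of a listed thing).
The state is a dict: "t": time; "q": joint angles; "dq": joint speeds; "effort": joint torques, N m; "ee_pos": TCP position; "eef_rot": TCP orientation; "wrist_force": force on the tool from outside, world axes, zero at the start; "moment": the same for the moment, N m; "width": finger opening in m.
Only numpy, scipy, OpenCV 4.12 (cv2) and the standard library are available. Lean on these libraries where they do the work, as an engineer would, in place of code of your own. Each camera call takes 0.05 s, during which the arm holds its last target.

## Working session

There is one attempt and no reset: what is moved stays moved. The work goes in short steps, Python scripts to look and compute and a tool call to move; the robot and the scene stay as the last step left them, time stands still between calls to the robot, and variables do not carry over. Pictures are saved under pics/ and viewed, and the job is handed in when it is done.

Besides the shell and the picture viewer there is one more tool, called after "Request:" in YAML: its name, and indented under it one key for each argument. play_rows: Moves the arm, as the interface text tells. Its arguments: {"type":"object","properties":{"motion":{"type":"array","items":{"type":"array","items":{"type":"array","items":{"type":"number"}}}},"force":{"type":"number"}},"required":["motion"]}

```bash
mkdir -p pics; ls; python3 - <<'E'
from plant import sensors, read_camera, manip, spotter
import cv2,numpy as np
s=sensors.get_state(); print(s)
for n in ["scene","side"]:
    p=read_camera(n); cv2.imwrite(f"pics/{n}0.png",p["frame"])
    print(n,p["shot"],p["fx"],p["cx"],p["cy"],np.round(p["origin"],4).tolist(),np.round(p["rotation"],4).tolist())
    for q in ["carrier","spare_lid_knob","lid_a_knob"]:
        print(q,spotter.place_of(q,p))
        print(q,spotter.search_frame(q,p))
E
```

```text
pics
{'t': 0.0, 'q': array([-0.07667116,  0.60009784, -0.00254241,  1.60011843,  0.00185211,
        0.94292958, -0.07981114]), 'dq': array([ 0.00075213, -0.00107157,  0.00081317,  0.00102543, -0.0001742 ,
       -0.00112178,  0.00036996]), 'effort': array([ 5.70884713e-04, -7.65060925e+01,  1.49801854e+00, -2.52344084e+01,
       -5.23842021e-02,  1.69115182e-02,  2.08527672e-04]), 'ee_pos': array([ 7.24508020e-01, -5.43380017e-05,  2.17783813e-01]), 'eef_rot': array([[ 4.86042185e-05, -1.54109986e-03,  9.99998811e-01],
       [-9.99999982e-01, -1.84961698e-04,  4.83192306e-05],
       [ 1.84887013e-04, -9.99998795e-01, -1.54110883e-03]]), 'wrist_force': array([-0.34609111, -0.37908689, -0.31181938]), 'moment': array([ 0.03804377, -0.02369742,  0.03714857]), 'width': 0.09303674845374357}
scene 1 383.639052300728 283.1052289636081 211.18877263619277 [0.1333, 0.6957, 0.6286] [[-0.8656, -0.281, 0.4145], [-0.5007, 0.4755, -0.7233], [0.0062, -0.8336, -0.5523]]
carrier [{'point': [251.3, 270.1], 'confidence': 0.61}]
carrier [{'rect': [182.3, 213.8, 311.0, 333.5], 'confidence': 0.7}]
spare
[... 190 characters left out ...]
}]
lid_a_knob [{'rect': [268.1, 197.5, 302.2, 216.1], 'confidence': 0.85}]
side 2 460.4124951205984 282.3698708087782 206.2602318376488 [0.4664, 0.9233, 0.8454] [[-0.9957, -0.0653, 0.0662], [-0.0925, 0.6224, -0.7772], [0.0095, -0.7799, -0.6258]]
carrier [{'point': [277.0, 268.7], 'confidence': 0.73}]
carrier [{'rect': [237.3, 207.5, 310.0, 335.3], 'confidence': 0.57}]
spare_lid_knob [{'point': [318.6, 172.7], 'confidence': 0.68}]
spare_lid_knob [{'rect': [304.8, 168.9, 330.8, 187.7], 'confidence': 0.57}, {'rect': [261.4, 227.6, 296.6, 256.2], 'confidence': 0.34}]
lid_a_knob [{'point': [284.6, 197.5], 'confidence': 0.81}]
lid_a_knob [{'rect': [269.4, 195.2, 304.9, 217.2], 'confidence': 0.79}]
```

View pics/scene0.png

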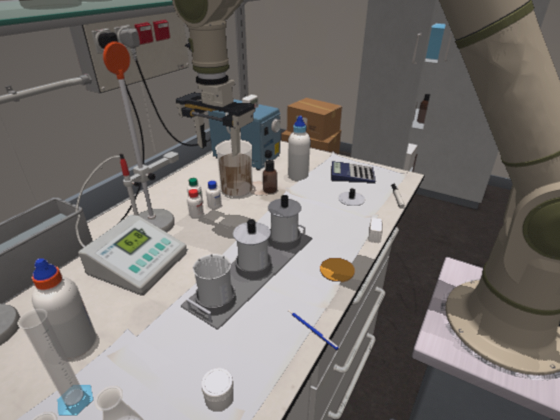

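View pics/side0.png

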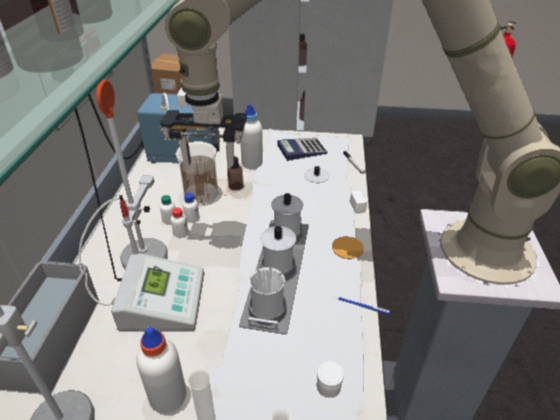

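The scene view shows the spare lid at about (351,195), two lidded beakers at (284,215) and (251,240), and the open beaker nearest the camera at about (213,268). The side view agrees: spare lid at (317,173), open beaker at (268,285). Next I zoom in and triangulate.

```bash
cat > h.py <<'E'
import numpy as np, cv2
def ray(p,uv):
    d=np.array([(uv[0]-p["cx"])/p["fx"],(uv[1]-p["cy"])/p["fy"],1.]); d=np.array(p["rotation"])@d
    return np.array(p["origin"]),d/np.linalg.norm(d)
def onz(p,uv,z):
    o,d=ray(p,uv); return o+d*(z-o[2])/d[2]
def proj(p,X):
    c=np.array(p["rotation"]).T@(np.asarray(X,float)-p["origin"]); return np.array([p["fx"]*c[0]/c[2]+p["cx"],p["fy"]*c[1]/c[2]+p["cy"]])
def crop(p,name,x0,y0,x1,y1,k):
    cv2.imwrite(name,cv2.resize(p["frame"][y0:y1,x0:x1],None,fx=k,fy=k,interpolation=cv2.INTER_CUBIC))
def tri(obs):
    A=np.zeros((3,3));b=np.zeros(3)
    for p,uv in obs:
        o,d=ray(p,uv);M=np.eye(3)-np.outer(d,d);A+=M;b+=M@o
    return np.linalg.solve(A,b)
E
python3 - <<'E'
from plant import sensors, read_camera, manip, spotter
from h import *
import pickle
P={n:read_camera(n) for n in ["scene","side","wrist"]}
pickle.dump(P,open("P0.pkl","wb"))
cv2.imwrite("pics/wrist0.png",P["wrist"]["frame"])
crop(P["scene"],"pics/sc1.png",180,160,380,310,4)
crop(P["side"],"pics/si1.png",220,150,380,340,3)
for n in P:
  for q in ["carrier","spare_lid_knob","lid_a_knob","lid_b_knob"]:
    print(n,q,[(r["point"],r["confidence"],np.round(onz(P[n],r["point"],{"c":0,"s":.02,"l":.128}[q[0]]),4)) for r in spotter.place_of(q,P[n])])
E
```

```text
scene carrier [([252.3, 268.9], 0.79, array([0.5427, 0.1288, 0.    ]))]
scene spare_lid_knob [([351.7, 192.2], 0.85, array([ 0.4599, -0.3025,  0.02  ]))]
scene lid_a_knob [([277.9, 205.5], 0.89, array([0.5323, 0.0249, 0.128 ]))]
scene lid_b_knob [([253.6, 223.7], 0.96, array([0.5406, 0.118 , 0.128 ]))]
side carrier [([276.2, 269.0], 0.68, array([0.548 , 0.1254, 0.    ]))]
side spare_lid_knob [([318.2, 170.3], 0.66, array([ 0.4574, -0.2954,  0.02  ]))]
side lid_a_knob [([285.7, 196.2], 0.76, array([ 0.5377, -0.0095,  0.128 ]))]
side lid_b_knob [([277.5, 233.4], 0.58, array([0.5443, 0.1337, 0.128 ]))]
wrist carrier [([113.1, 54.3], 0.79, array([0.5447, 0.1285, 0.    ]))]
wrist spare_lid_knob []
wrist lid_a_knob [([39.7, 205.8], 0.83, array([5.297e-01, 2.000e-04, 1.280e-01])), ([111.1, 54.0], 0.58, array([0.6031, 0.1121, 0.128 ]))]
wrist lid_b_knob [([16.2, 28.3], 0.61, array([0.5399, 0.1283, 0.128 ]))]
```

View pics/sc1.png

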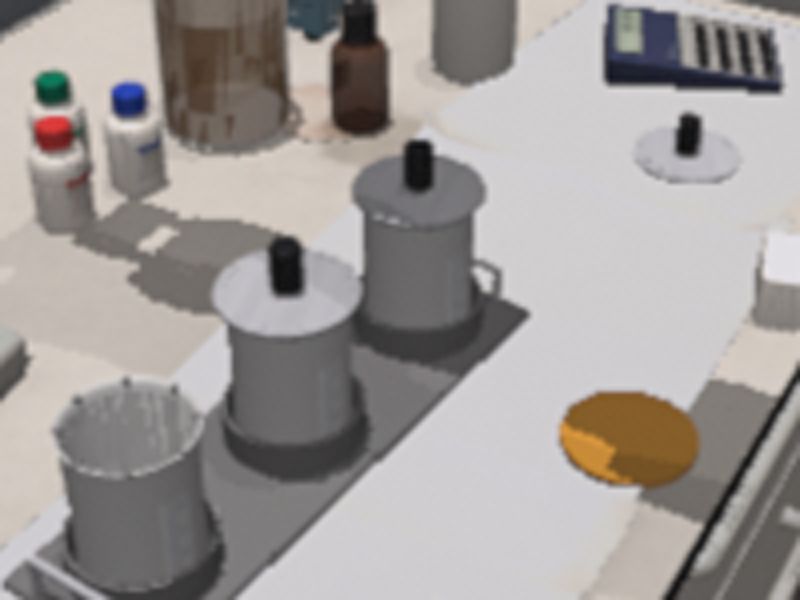

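View pics/si1.png

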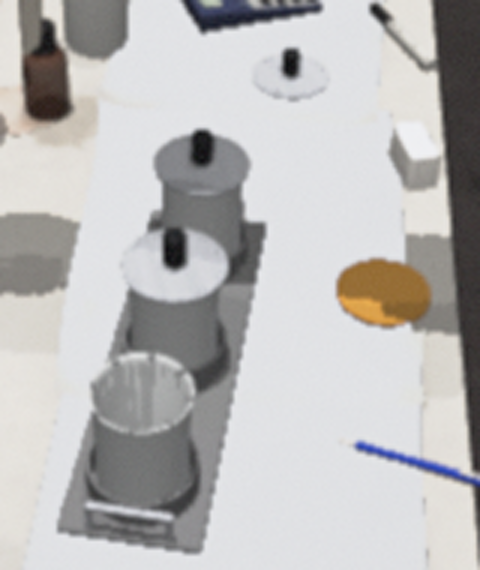

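View pics/wrist0.png

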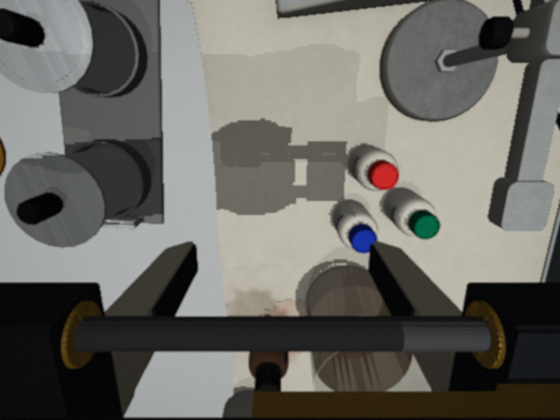

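```bash
python3 - <<'E'
from h import *
import pickle
P=pickle.load(open("P0.pkl","rb"))
s,i,w=P["scene"],P["side"],P["wrist"]
for n,a,b,z,c in [("spare",(352,193.75),(317,171),.02,None),("a",(284.5,201.25),(287.3,199),.128,(40,207)),("b",(251.5,226.5),(278.3,233),.128,(17,28)),("open",(212,267),(268,281),.108,None)]:
    print(n,tri([(s,a),(i,b)]).round(4),onz(s,a,z).round(4),onz(i,b,z).round(4),onz(w,c,z).round(4) if c else "")
print(w["origin"],w["rotation"])
E
```

```text
spare [ 0.4608 -0.3088  0.0095] [ 0.4556 -0.2942  0.02  ] [ 0.4611 -0.2911  0.02  ] 
a [ 0.5332 -0.0082  0.1212] [0.5282 0.     0.128 ] [0.5326 0.0017 0.128 ] [ 0.5298 -0.0008  0.128 ]
b [0.5433 0.1236 0.1216] [0.5387 0.1293 0.128 ] [0.5425 0.1321 0.128 ] [0.5405 0.1285 0.128 ]
open [0.5524 0.2553 0.0989] [0.5454 0.2626 0.108 ] [0.5513 0.2638 0.108 ] 
[0.72423315 0.07860064 0.38432616] [[ 9.99999230e-01  1.23981496e-03 -5.37135356e-05]
 [ 1.17277193e-03 -9.58303963e-01 -2.85748383e-01]
 [-4.05749013e-04  2.85748100e-01 -9.58304679e-01]]
```

```bash
python3 - <<'E'
from h import *
import pickle
P=pickle.load(open("P0.pkl","rb"))
s,i,w=P["scene"],P["side"],P["wrist"]
for n,a,b,z in [("bottle",(298,175),(251,165),0),("block",(376,232),(358,202),.02),("calc",(353,172),(303,148),.01),("brownbottle",(270,188),(236,186),0)]:
    print(n,onz(s,a,z).round(3),onz(i,b,z).round(3))
E
```

```text
bottle [ 0.674 -0.35  -0.   ] [ 0.679 -0.332  0.   ]
block [ 0.327 -0.14   0.02 ] [ 0.337 -0.144  0.02 ]
calc [ 0.512 -0.45   0.01 ] [ 0.514 -0.441  0.01 ]
brownbottle [ 0.71  -0.224  0.   ] [ 0.708 -0.211  0.   ]
```

Request:
play_rows:
  motion:
    - [[-3,-1,0,0,0,0,-1],[-4,-1.5,0,0,0,0,-1],[-4,-2,0,0,0,0,-1],[-4,-2.5,0,0,0,0,-1],[-4,-2.5,0,0,0,0,-1],[-3,-3,0,0,0,0,-1],[-2,-3.5,0,0,0,0,-1],[-1,-3.5,0,0,0,0,-1]]
  force: 25

```text
t: 2.25
ee_pos: [0.473, -0.196, 0.2191]
eef_rot: [[0.0, 0.0, 1.0], [-1.0, -0.0, 0.0], [0.0, -1.0, 0.0]]
wrist_force: [1.8, -0.6, 0.7]
width: 0.0929
```

Request:
play_rows:
  motion:
    - [[0,-3,0,0,0,0,-1],[0,-2,0,0,0,0,-1],[0,0,0,0,0,0,-1],[0,0,0,0,0,0,-1],[0,0,0,0,0,0,-1],[0,0,0,0,0,0,-1],[0,0,0,0,0,0,-1],[0,0,0,0,0,0,-1]]

```text
t: 3.05
ee_pos: [0.4752, -0.2445, 0.2187]
eef_rot: [[0.001, 0.0, 1.0], [-1.0, 0.0, 0.001], [-0.0, -1.0, 0.0]]
wrist_force: [0.5, 0.9, -0.2]
width: 0.0931
```

```bash
python3 - <<'E'
from plant import sensors, read_camera, manip, spotter
from h import *
st=sensors.get_state();print(st["ee_pos"],st["t"])
w=read_camera("wrist");cv2.imwrite("pics/wrist1.png",w["frame"])
print([(r["point"],r["confidence"],onz(w,r["point"],.02).round(4)) for r in spotter.place_of("spare_lid_knob",w)],w["origin"])
import pickle;pickle.dump(w,open("w1.pkl","wb"))
E
```

```text
[ 0.47515492 -0.24445422  0.21865923] 3.05
[([271.6, 219.8], 0.97, array([ 0.4615, -0.2938,  0.02  ]))] [ 0.47431397 -0.16584892  0.38434865]
```

View pics/wrist1.png

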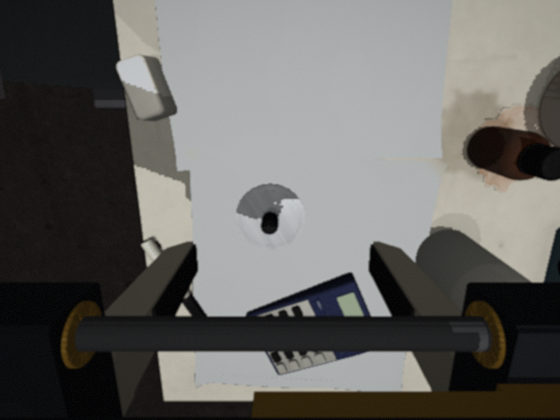

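The wrist view shows the lid disc centred at about (271,216) with its knob at (270,222). The marker pen is at (150-205, 240-320) and the calculator is beyond it, from about (250,310).

```bash
python3 - <<'E'
from h import *
import pickle
w=pickle.load(open("w1.pkl","rb"))
g=w["frame"]
crop(w,"pics/w1c.png",230,175,310,255,7)
for uv,z in [((271,216),.005),((270,222),.022),((145,240),.005),((205,318),.005),((350,275),.01),((250,312),.01)]: print(uv,onz(w,uv,z).round(4))
E
```

```text
(271, 216) [ 0.4603 -0.2943  0.005 ]
(270, 222) [ 0.4597 -0.2958  0.022 ]
(145, 240) [ 0.3062 -0.3256  0.005 ]
(205, 318) [ 0.3724 -0.436   0.005 ]
(350, 275) [ 0.5582 -0.3698  0.01  ]
(250, 312) [ 0.4324 -0.4233  0.01  ]
```

View pics/w1c.png

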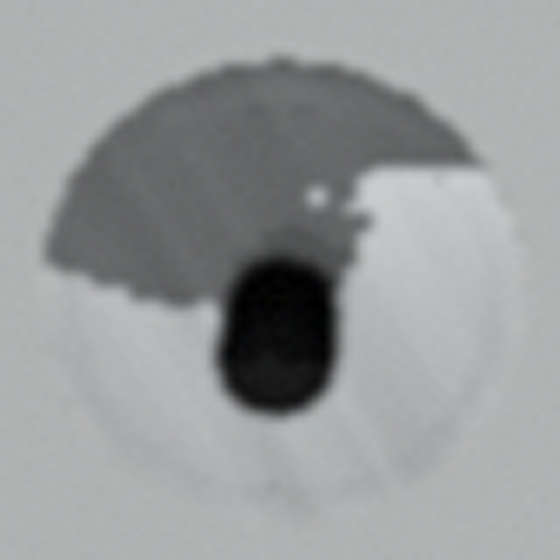

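Request:
play_rows:
  motion:
    - [[-0.8,-2.5,0,0,0,0,-1],[-0.77,-2.55,0,0,0,0,-1],[0,0,-3,0,0,0,-1],[0,0,-4,0,0,0,-1],[0,0,-4,0,0,0,-1],[0,0,-2,0,0,0,-1],[0,0,0,0,0,0,-1],[0,0,0,0,0,0,-1]]

```text
t: 3.95
ee_pos: [0.4594, -0.2955, 0.0888]
eef_rot: [[0.0, -0.0, 1.0], [-1.0, 0.0, 0.0], [-0.0, -1.0, -0.0]]
wrist_force: [0.2, -0.6, 0.1]
width: 0.093
```

```bash
python3 - <<'E'
from plant import sensors, read_camera, manip, spotter
from h import *
w=read_camera("wrist");cv2.imwrite("pics/wrist2.png",w["frame"])
print(sensors.get_state()["ee_pos"])
print([(r["point"],r["confidence"],onz(w,r["point"],.02).round(4)) for r in spotter.place_of("spare_lid_knob",w)],w["origin"])
import pickle;pickle.dump(w,open("w2.pkl","wb"))
E
```

```text
[ 0.45981667 -0.29583114  0.08955353]
[([281.3, 215.3], 0.76, array([ 0.4575, -0.2958,  0.02  ]))] [ 0.45872434 -0.2169849   0.25454032]
```

View pics/wrist2.png

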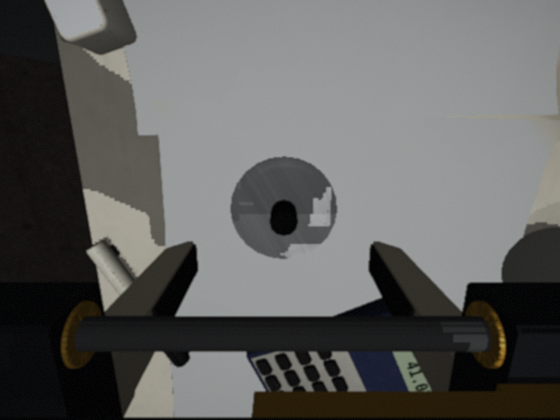

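The lid disc is centred at about (283.5,207.5), the knob at (284,217), and the fingertips straddle column 283.5. The pen and calculator are clear of the fingers.

```bash
python3 - <<'E'
from h import *
import pickle
w=pickle.load(open("w2.pkl","rb"))
for uv,z in [((283.5,207.5),.005),((284,217),.022),((105,250),.01)]: print(uv,onz(w,uv,z).round(4))
E
```

```text
(283.5, 207.5) [ 0.4591 -0.2944  0.005 ]
(284, 217) [ 0.4595 -0.2964  0.022 ]
(105, 250) [ 0.3173 -0.3284  0.01  ]
```

Request:
play_rows:
  motion:
    - [[0,0,-2,0,0,0,-1],[0,0,-2,0,0,0,-1],[0,0,-2,0,0,0,-1],[0,0,-1.2,0,0,0,-1],[0,0,-0.7,0,0,0,-1],[0,0,0,0,0,0,-1],[0,0,0,0,0,0,-1],[0,0,0,0,0,0,-1]]

```text
t: 4.85
ee_pos: [0.4597, -0.2958, 0.0104]
eef_rot: [[-0.0, 0.001, 1.0], [-1.0, -0.001, -0.0], [0.001, -1.0, 0.001]]
wrist_force: [-0.3, 0.1, -0.8]
width: 0.0931
```

Request:
play_rows:
  motion:
    - [[0,0,-0.15,0,0,0,-1],[0,0,0,0,0,0,0],[0,0,0,0,0,0,1],[0,0,0,0,0,0,1],[0,0,0,0,0,0,1],[0,0,0,0,0,0,1],[0,0,0,0,0,0,1],[0,0,0,0,0,0,1]]
  force: 25

```text
t: 5.65
ee_pos: [0.4593, -0.2955, 0.0081]
eef_rot: [[0.0, -0.0, 1.0], [-1.0, 0.0, 0.0], [-0.0, -1.0, -0.0]]
wrist_force: [-0.0, 0.4, 0.0]
width: 0.0415
```

Request:
play_rows:
  motion:
    - [[0,0,0,0,0,0,1],[0,0,0,0,0,0,1],[0,0,0,0,0,0,1],[0,0,0.3,0,0,0,1],[0,0,0.7,0,0,0,1],[0,0,2,0,0,0,1],[0,0,2,0,0,0,1],[0,0,0,0,0,0,1]]

```text
t: 6.45
ee_pos: [0.4603, -0.2962, 0.0605]
eef_rot: [[-0.0, 0.003, 1.0], [-1.0, -0.002, -0.0], [0.002, -1.0, 0.003]]
wrist_force: [-0.4, 0.1, -1.1]
width: 0.0197
```

```bash
python3 - <<'E'
from plant import sensors, read_camera, manip, spotter
from h import *
w=read_camera("wrist");cv2.imwrite("pics/wrist3.png",w["frame"])
s=sensors.get_state();print(s["ee_pos"],s["width"])
import pickle;pickle.dump((w,s),open("w3.pkl","wb"))
E
```

```text
[ 0.45995132 -0.29590161  0.05938728] 0.019272766983427128
```

View pics/wrist3.png

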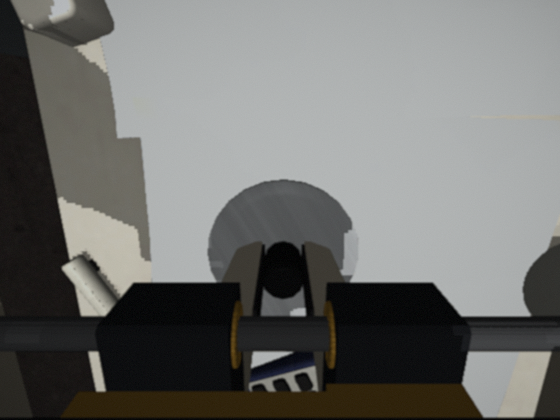

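```bash
python3 - <<'E'
from h import *
import pickle
w,s=pickle.load(open("w3.pkl","rb"))
e=s["ee_pos"]
a=np.linspace(0,2*np.pi,721)
for dy in [-.004,-.002,0,.002,.004]:
  for lz in [-.004]:
    c=np.array([proj(w,[e[0]+.042*np.cos(t),e[1]+dy+.042*np.sin(t),e[2]+lz]) for t in a])
    print(dy,lz,c[:,0].min().round(1),c[:,0].max().round(1),c[:,1].min().round(1), c[c[:,0].argmin(),1].round(1))
crop(w,"pics/w3c.png",190,160,380,310,4)
E
```

```text
-0.004 -0.004 208.1 358.8 184.2 253.3
-0.002 -0.004 207.9 359.0 180.5 250.0
0 -0.004 207.7 359.3 176.7 246.7
0.002 -0.004 207.4 359.5 172.9 243.4
0.004 -0.004 207.2 359.8 169.1 240.0
```

View pics/w3c.png

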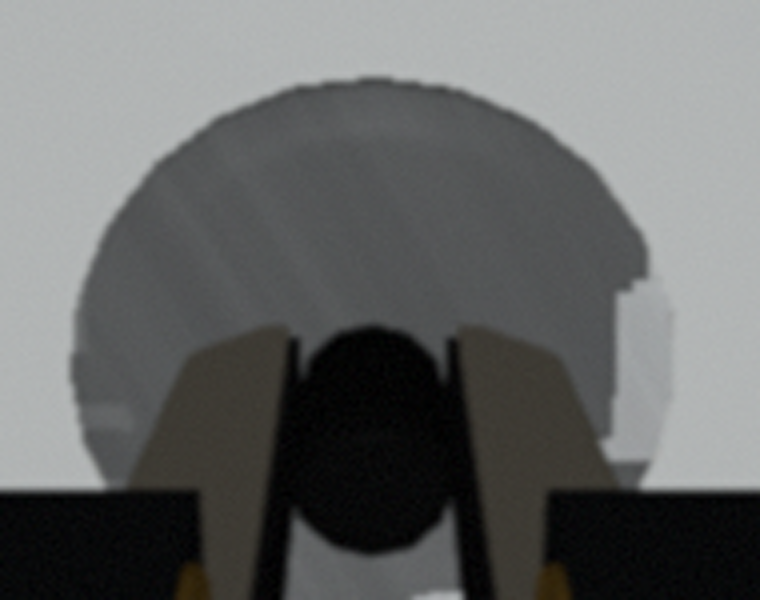

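Request:
play_rows:
  motion:
    - [[0,0,2,0,0,0,1],[0,0,3,0,0,0,1],[0,0,4,0,0,0,1],[0,0,4,0,0,0,1],[0,0,3,0,0,0,1],[0,1,1,0,0,0,1],[0.3,2,0,0,0,0,1],[0.5,3,0,0,0,0,1]]

```text
t: 7.3
ee_pos: [0.4665, -0.2353, 0.227]
eef_rot: [[-0.002, -0.001, 1.0], [-1.0, -0.0, -0.002], [0.0, -1.0, -0.001]]
wrist_force: [0.2, 0.3, -1.7]
width: 0.0194
```

The lid is held level. Its visible top edge at row 179.5 puts its centre about 1.5 mm to -y of the TCP. Now I carry it over.

Request:
play_rows:
  motion:
    - [[0.7,4,0,0,0,0,1],[0.7,4.5,0,0,0,0,1],[0.7,4.5,0,0,0,0,1],[0.7,4.5,0,0,0,0,1],[0.7,4.5,0,0,0,0,1],[0.7,4.5,0,0,0,0,1],[0.7,4,0,0,0,0,1],[0.7,4,0,0,0,0,1]]

```text
t: 8.1
ee_pos: [0.5221, 0.1118, 0.2263]
eef_rot: [[0.001, -0.003, 1.0], [-1.0, -0.0, 0.001], [0.0, -1.0, -0.003]]
wrist_force: [0.9, 0.3, -1.1]
width: 0.0198
```

Request:
play_rows:
  motion:
    - [[0.8,4,0,0,0,0,1],[0.8,3,0,0,0,0,1],[0.5,2,0,0,0,0,1],[0,0,0,0,0,0,1],[0,0,0,0,0,0,1],[0,0,0,0,0,0,1],[0,0,0,0,0,0,1],[0,0,0,0,0,0,1]]

```text
t: 8.9
ee_pos: [0.5443, 0.1984, 0.2282]
eef_rot: [[-0.002, 0.0, 1.0], [-1.0, -0.0, -0.002], [0.0, -1.0, 0.0]]
wrist_force: [0.1, 1.0, -1.5]
width: 0.0196
```

```bash
python3 - <<'E'
from plant import sensors, read_camera, manip, spotter
from h import *
import pickle
P={n:read_camera(n) for n in ["scene","side","wrist"]}
st=sensors.get_state();print(st["ee_pos"],st["t"],st["width"],st["wrist_force"])
pickle.dump((P,st),open("P4.pkl","wb"))
cv2.imwrite("pics/wrist4.png",P["wrist"]["frame"])
crop(P["scene"],"pics/sc4.png",150,160,320,330,4)
crop(P["side"],"pics/si4.png",200,150,360,340,3)
for n in P:
  for q in ["carrier","lid_a_knob"]:
    print(n,q,[(r["point"],r["confidence"],np.round(onz(P[n],r["point"],{"c":0,"l":.128}[q[0]]),4)) for r in spotter.place_of(q,P[n])])
E
```

```text
[0.54436971 0.19903712 0.22831881] 9.05 0.019718073066250345 [-0.06080576  0.14785866 -1.41988451]
scene carrier [([255.1, 268.3], 0.57, array([0.5381, 0.1236, 0.    ]))]
scene lid_a_knob [([282.4, 202.5], 0.83, array([0.5298, 0.0076, 0.128 ]))]
side carrier [([275.8, 269.2], 0.8, array([0.5489, 0.1262, 0.    ]))]
side lid_a_knob [([286.6, 194.6], 0.55, array([ 0.5359, -0.0164,  0.128 ]))]
wrist carrier []
wrist lid_a_knob [([270.8, 392.6], 0.78, array([0.5317, 0.0019, 0.128 ]))]
```

View pics/wrist4.png

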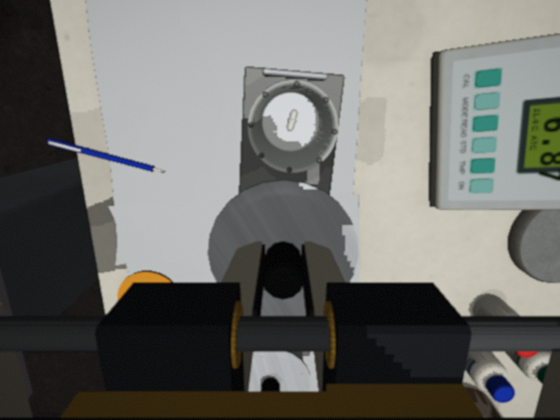

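View pics/sc4.png

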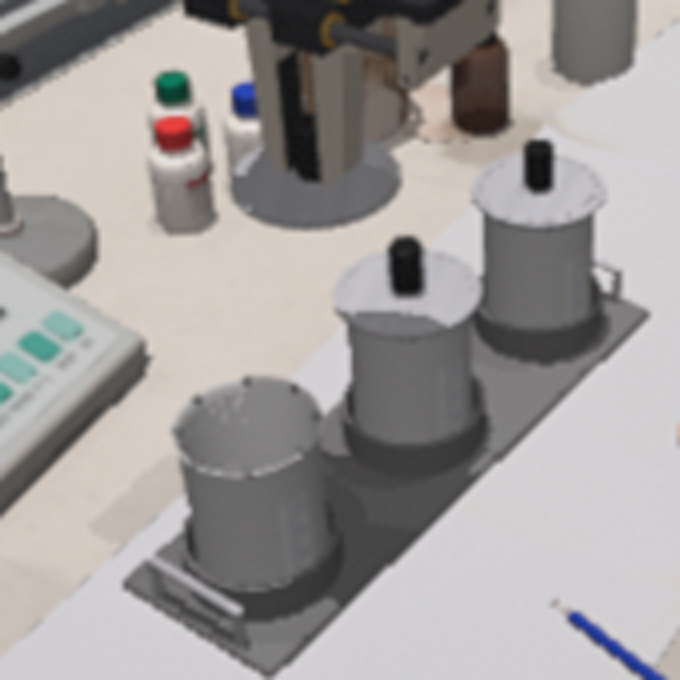

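View pics/si4.png

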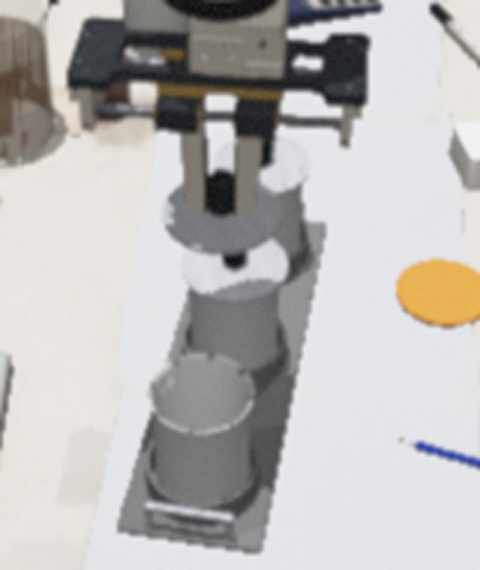

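The wrist view shows the open beaker mouth around (292,126), with its lugs and stirring bar visible beyond the held lid, whose near edge is at row 181. I'll fit the rim.

```bash
python3 - <<'E'
from h import *
import pickle
P,s=pickle.load(open("P4.pkl","rb"));w=P["wrist"]
for c in [(.551,.259),(.549,.262)]:
  print(proj(w,[*c,.108]))
g=cv2.resize(w["frame"][55:195,225:365],None,fx=5,fy=5,interpolation=cv2.INTER_CUBIC)
for c,col in [((.551,.259),(0,0,255)),((.549,.262),(0,255,0))]:
  pts=np.array([(proj(w,[c[0]+.038*np.cos(t),c[1]+.038*np.sin(t),.108])-[225,55]+.5)*5 for t in np.linspace(0,6.283,100)])
  cv2.polylines(g,[pts.round().astype(int)],True,col,1)
cv2.imwrite("pics/w4c.png",g)
E
```

```text
[291.72371446 126.863561  ]
[289.34473736 123.16649755]
```

View pics/w4c.png

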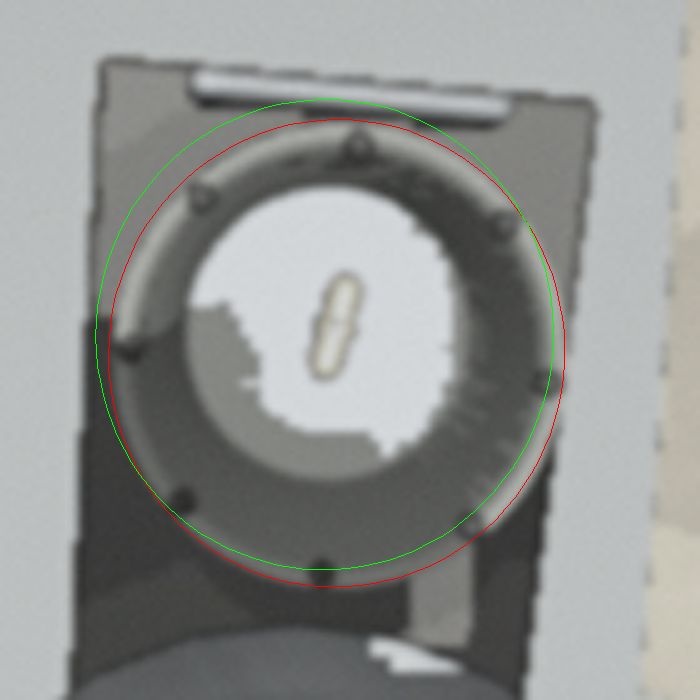

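Request:
play_rows:
  motion:
    - [[0.3,3,0,0,0,0,1],[0.36,3.1,0,0,0,0,1],[0,0,0,0,0,0,1],[0,0,-3,0,0,0,1],[0,0,-3,0,0,0,1],[0,0,-2.3,0,0,0,1],[0,0,0,0,0,0,1],[0,0,0,0,0,0,1]]

```text
t: 10.15
ee_pos: [0.551, 0.2602, 0.1453]
eef_rot: [[-0.0, -0.0, 1.0], [-1.0, -0.0, -0.0], [0.0, -1.0, -0.0]]
wrist_force: [0.1, -0.0, -1.0]
width: 0.0195
```

```bash
python3 - <<'E'
from plant import sensors, read_camera, manip, spotter
from h import *
import pickle
P={n:read_camera(n) for n in ["scene","side","wrist"]}
st=sensors.get_state();print(st["ee_pos"],st["t"],st["width"],st["wrist_force"])
pickle.dump((P,st),open("P5.pkl","wb"))
def draw(p,x0,y0,x1,y1,k,name):
  g=cv2.resize(p["frame"][y0:y1,x0:x1],None,fx=k,fy=k,interpolation=cv2.INTER_CUBIC)
  e=st["ee_pos"]
  for c,r,z,col in [((.551,.259),.038,.108,(0,0,255)),((e[0],e[1]-.0015),.042,e[2]-.004,(0,255,0))]:
    pts=np.array([(proj(p,[c[0]+r*np.cos(t),c[1]+r*np.sin(t),z])-[x0,y0]+.5)*k for t in np.linspace(0,6.283,100)])
    cv2.polylines(g,[pts.round().astype(int)],True,col,1)
  cv2.imwrite(name,g)
draw(P["scene"],150,200,270,320,5,"pics/sc5.png")
draw(P["side"],210,220,330,340,5,"pics/si5.png")
draw(P["wrist"],180,150,380,300,4,"pics/w5.png")
E
```

```text
[0.55167469 0.26072659 0.1465821 ] 10.3 0.01973762089415597 [0.98084597 0.16063546 0.02186032]
```

View pics/sc5.png

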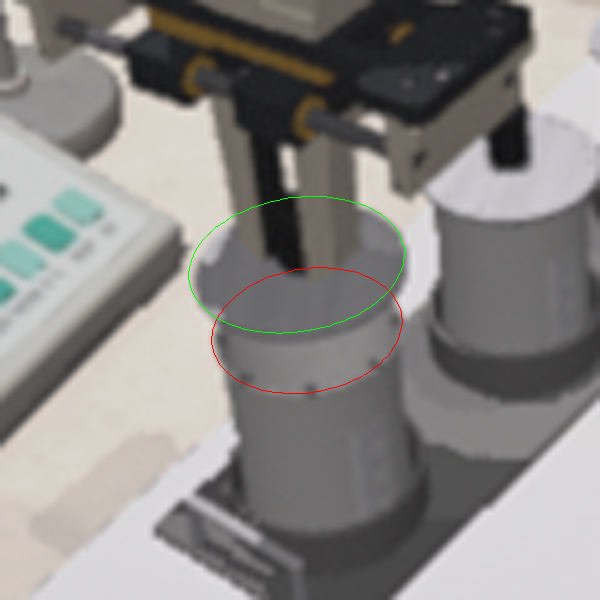

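View pics/si5.png

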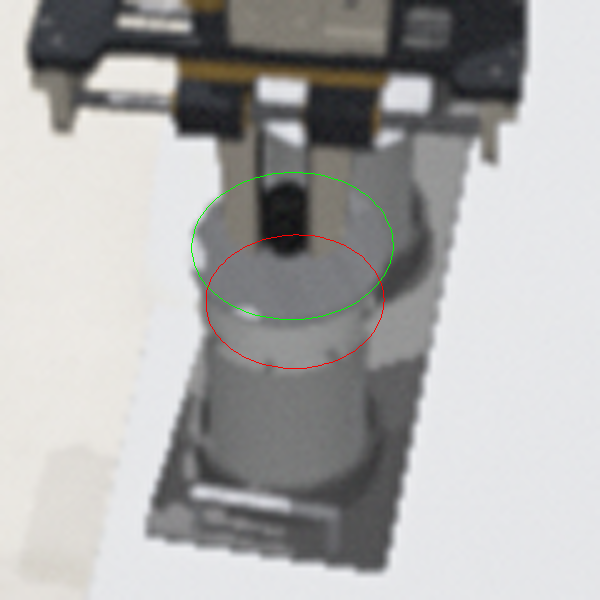

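View pics/w5.png

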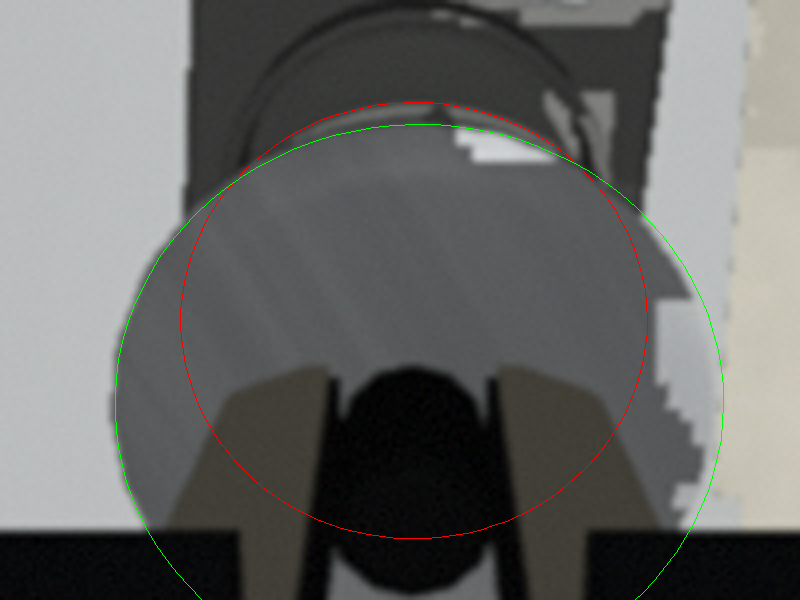

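In all three views the held lid matches its predicted outline within about 1 mm and sits concentric over the red rim circle. Now I lower it.

Request:
play_rows:
  motion:
    - [[0,0,-1,0,0,0,1],[0,0,-1,0,0,0,1],[0,0,-0.5,0,0,0,1],[0,0,-0.1,0,0,0,1],[0,0,-0.1,0,0,0,1],[0,0,0,0,0,0,1],[0,0,0,0,0,0,1],[0,0,0,0,0,0,1]]

```text
t: 11.1
ee_pos: [0.5511, 0.2606, 0.1184]
eef_rot: [[-0.0, 0.0, 1.0], [-1.0, 0.0, -0.0], [-0.0, -1.0, 0.0]]
wrist_force: [0.7, 0.4, -1.0]
width: 0.0196
```

```bash
python3 - <<'E'
from plant import sensors
s=sensors.get_state();print(s["ee_pos"],s["wrist_force"],s["moment"])
E
```

```text
[0.5510604  0.2605549  0.11836189] [ 0.68142304  0.36597686 -1.0473985 ] [ 0.07009551 -0.00778982  0.01318523]
```

Request:
play_rows:
  motion:
    - [[0,0,-0.1,0,0,0,1],[0,0,0,0,0,0,1],[0,0,0,0,0,0,1],[0,0,-0.05,0,0,0,1],[0,0,0,0,0,0,1],[0,0,0,0,0,0,1],[0,0,0,0,0,0,1],[0,0,0,0,0,0,1]]

```text
t: 11.9
ee_pos: [0.5509, 0.2605, 0.1166]
eef_rot: [[-0.0, 0.0, 1.0], [-1.0, -0.0, -0.0], [0.0, -1.0, 0.0]]
wrist_force: [0.8, 0.6, -1.6]
width: 0.0195
```

Request:
play_rows:
  motion:
    - [[0,0,-0.05,0,0,0,1],[0,0,0,0,0,0,1],[0,0,0,0,0,0,1],[0,0,0,0,0,0,1],[0,0,0,0,0,0,1],[0,0,0,0,0,0,1],[0,0,0,0,0,0,1],[0,0,0,0,0,0,1]]

```text
t: 12.7
ee_pos: [0.5509, 0.2605, 0.1161]
eef_rot: [[-0.0, -0.0, 1.0], [-1.0, -0.0, -0.0], [0.0, -1.0, -0.0]]
wrist_force: [-0.2, -0.0, -0.7]
width: 0.0199
```

Request:
play_rows:
  motion:
    - [[0,0,-0.05,0,0,0,1],[0,0,0,0,0,0,1],[0,0,0,0,0,0,1],[0,0,-0.05,0,0,0,1],[0,0,0,0,0,0,1],[0,0,0,0,0,0,1],[0,0,0,0,0,0,1],[0,0,0,0,0,0,1]]

```text
t: 13.5
ee_pos: [0.551, 0.2605, 0.1158]
eef_rot: [[-0.0, 0.0, 1.0], [-1.0, 0.0, -0.0], [-0.0, -1.0, 0.0]]
wrist_force: [-1.6, -0.6, 8.4]
width: 0.0194
```

```bash
python3 - <<'E'
from plant import sensors, read_camera
from h import *
p=read_camera("scene");s=sensors.get_state();print(s["ee_pos"],s["wrist_force"],s["moment"])
crop(p,"pics/sc6.png",150,200,270,320,5)
E
```

```text
[0.55096163 0.26055353 0.11576985] [-2.7134104  -1.65464473  8.52629593] [-0.23346083  0.47888908  0.01001217]
```

View pics/sc6.png

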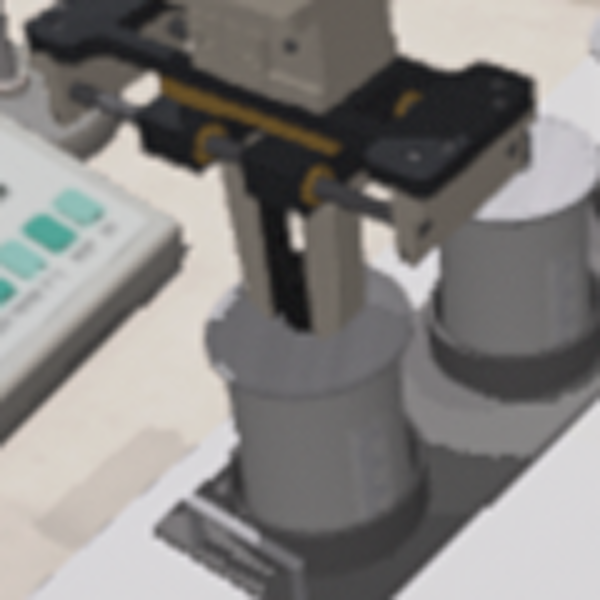

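The lid is seated: contact force is about 8 N and the view shows it flat on the rim. Releasing.

Request:
play_rows:
  motion:
    - [[0,0,0.05,0,0,0,1],[0,0,0,0,0,0,0.5],[0,0,0,0,0,0,0.3],[0,0,0,0,0,0,0],[0,0,0,0,0,0,-0.2],[0,0,0,0,0,0,-0.2],[0,0,0,0,0,0,-0.2],[0,0,0,0,0,0,-0.2]]

```text
t: 14.35
ee_pos: [0.5509, 0.2605, 0.1156]
eef_rot: [[-0.0, -0.0, 1.0], [-1.0, -0.0, -0.0], [0.0, -1.0, -0.0]]
wrist_force: [0.2, -0.0, -0.6]
width: 0.0554
```

Request:
play_rows:
  motion:
    - [[0,0,0.5,0,0,0,-0.2],[0,0,2,0,0,0,-0.2],[0,0,3,0,0,0,-0.2],[0,0,4,0,0,0,-0.2],[0,-1,3,0,0,0,-0.2],[0,-3,0,0,0,0,-0.2],[0,-4,0,0,0,0,-0.2],[0,-3,0,0,0,0,-0.2]]

```text
t: 15.15
ee_pos: [0.5508, 0.1484, 0.2414]
eef_rot: [[-0.001, 0.001, 1.0], [-1.0, -0.0, -0.001], [0.0, -1.0, 0.001]]
wrist_force: [0.3, -0.8, 0.6]
width: 0.0557
```

```bash
python3 - <<'E'
from plant import sensors, read_camera, manip, spotter
from h import *
P={n:read_camera(n) for n in ["scene","side","wrist"]}
st=sensors.get_state();print(st["ee_pos"],st["t"],st["width"],st["wrist_force"])
def draw(p,x0,y0,x1,y1,k,name):
  g=cv2.resize(p["frame"][y0:y1,x0:x1],None,fx=k,fy=k,interpolation=cv2.INTER_CUBIC)
  pts=np.array([(proj(p,[.551+.042*np.cos(t),.259+.042*np.sin(t),.113])-[x0,y0]+.5)*k for t in np.linspace(0,6.283,100)])
  cv2.polylines(g,[pts.round().astype(int)],True,(0,255,0),1)
  cv2.imwrite(name,g)
draw(P["scene"],150,180,320,320,4,"pics/sc7.png")
draw(P["side"],210,170,330,320,4,"pics/si7.png")
draw(P["wrist"],180,0,380,150,4,"pics/w7.png")
cv2.imwrite("pics/w7full.png",P["wrist"]["frame"])
for n in P:print(n,[(r["point"],r["confidence"],np.round(onz(P[n],r["point"],.128),4)) for r in spotter.place_of("lid_a_knob",P[n])])
E
```

```text
[0.55108395 0.14819343 0.24126109] 15.3 0.056231254720135515 [-0.05144639  1.04067659  0.19515698]
scene [([281.4, 203.7], 0.61, array([0.5291, 0.0136, 0.128 ])), ([209.7, 258.6], 0.16, array([0.5492, 0.262 , 0.128 ]))]
side [([285.0, 196.7], 0.93, array([ 0.5393, -0.0072,  0.128 ]))]
wrist [([265.0, 338.9], 0.97, array([0.532 , 0.0012, 0.128 ]))]
```

View pics/sc7.png

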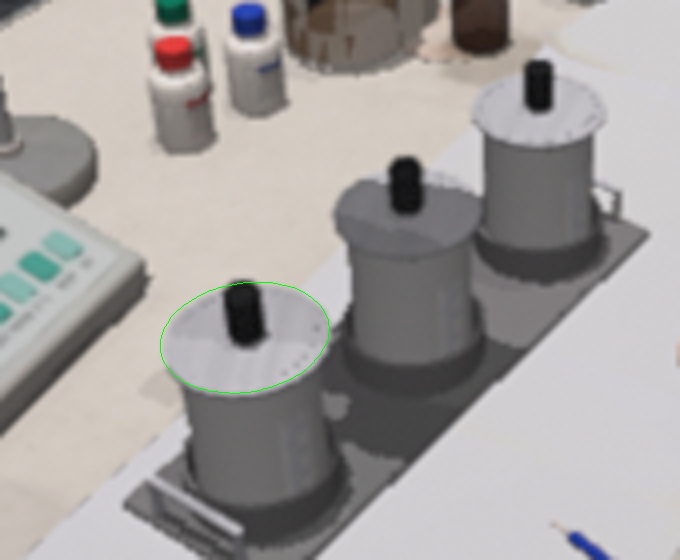

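View pics/si7.png

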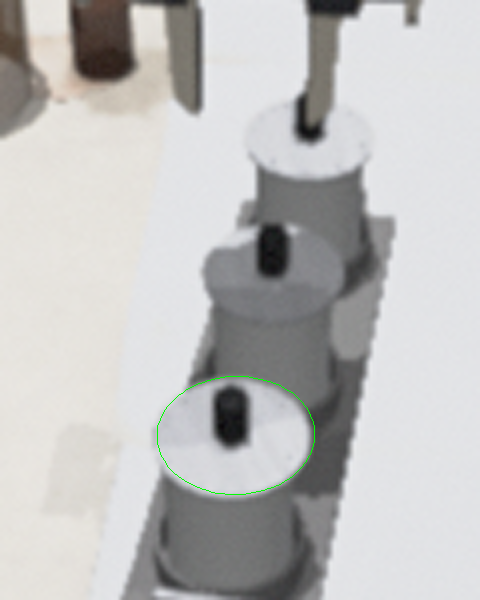

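View pics/w7.png

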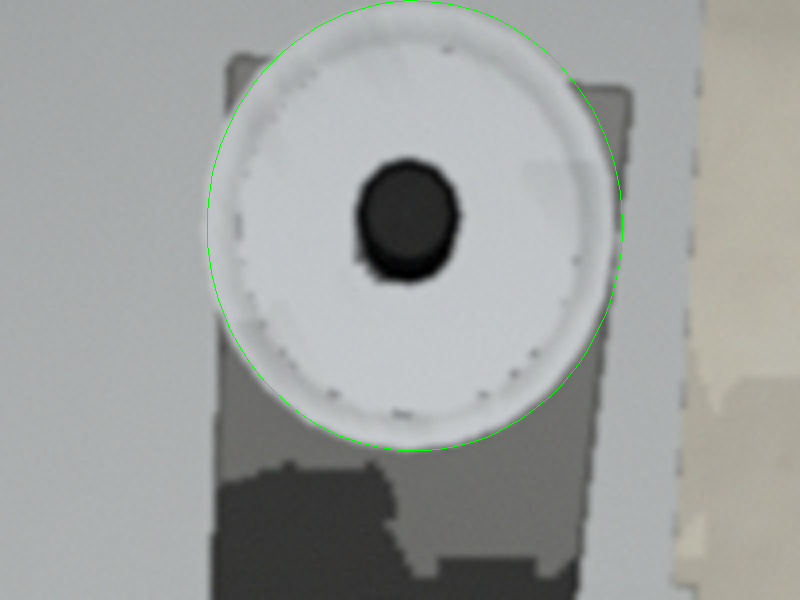

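All three views show the lid flat, with its edge within about 1 mm of the predicted centred outline (green). The other two lids are where they were, and the gripper is about 10 cm clear. Handing in.

```bash
python3 - <<'E'
from plant import manip
print(manip.close_job())
E
```

```text
the job is handed in; nothing more can be done
None
```

I gripped the spare lid by its knob, carried it over the two lidded beakers and lowered it onto the open one until I felt about 8.5 N of contact. I then released it, backed off and handed the job in at about 15.3 s.

**Last checks:** In the scene, side and wrist pictures the lid lies flat, and its edge is within about 1 mm of the outline expected for a centred lid. The other two lids look unmoved, and the gripper was clear of everything by about 10 cm.

**Disagreements:** None of the checks failed. The trained network's points for the lid knobs differed by up to about 2 cm between cameras, mostly in y. I relied on the outlines in the pictures instead.

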